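# Tighten the jar clamp of a one-handed kitchen board with its hex key

### The arm

A 7-joint arm with a two-finger parallel gripper is mounted at the origin on a cart in front of the work surface, level with it; the furniture and walls round the work are solid. World frame = base frame: x ahead of the robot, y to its left, z up, the work surface at z = 0. Lengths are in m, angles in degrees, forces in N, time in s.
With the tool pointing down it reaches from about 0.4 to 0.85 m from the base axis. Payload 4.4 kg.
Tool frame: the origin (TCP) lies midway between the tips of the shut fingers; the grasp point (between the pads) lies 19 mm behind it; z points along the fingers, y is the line along which they close (so a half turn about z gives the same grasp; the last joint's range is limited). The gripper opens to 94 mm and grips with 3 to 60 N. Pads are 16 mm wide; open, the fingers measure 119 mm over their backs; the gripper's body (75 mm by 177 mm) begins 78 mm behind the grasp point.
Start: joints at [73.35, 36.005, 2.206, 86.941, -1.547, 57.084, -1.146], TCP at [0.145, -0.634, 0.205] pointing down, gripper open.
Joint ranges: [-175.42, 175.42], [-21.48, 121.26], [-71.46, 75.88], [10.55, 141.38], [-63.04, 243.04], [13.31, 113.54], [-168.57, 168.57]. Speed limits (degrees/s): [147.25, 147.25, 180, 180, 180, 180, 180].

### API

Orientations are given as [roll, pitch, yaw] about the fixed x, y, z axes, in that order (R = Rz(yaw) Ry(pitch) Rx(roll)).
In Python, from cell import * gives the robot as it stands. The module is installed in compiled form; this text tells all that it offers.
- The arm moves only by the tool jog_arm, never from a script. Its argument "steps" is text: rows parted by semicolons, each of 5 numbers parted by spaces: the shift along the tool's x, y, z in m, then the turn about the tool's z in rad, then the finger opening in m, from 0 to 0.094. In form: dx dy dz twist hand; .... A call has 1 to 20 rows; each row shifts and turns the commanded pose from where the row before left it, along the tool's axes as they then stand; what a row does not reach is not made up. A row lasts 1/10 s, in which the tool goes at most 50 mm and 8.59 degrees, less where a joint would pass 70% of its speed; a pose out of reach is approached as far as the arm can. A call is refused whole if a number of a shift passes 0.05 or a number of a turn 0.15, either way. A call with a gripper value outside its range is refused whole. The fingers move at their own pace and stop on an object; "grip_force" is the grip in N (left out, the last holds). Time passes only in rows, so rows that do not move let the fingers close. It gives the time, the measured TCP pose, the force, the opening and the grip force at its end, in the units of the state.
- state(): the state, without advancing time (a new reading comes with each control period).
- snapshot(name): name is "scene" or "top" or "wrist"; returns the picture (400x640x3 uint8, red, green, blue); there is no depth.
- camera_info(name): a dict with "fx", "fy", "cx", "cy" (pixels), "rvec" (rotation vector, rad) and "tvec" (3), from world to camera coordinates, as OpenCV has them; the wrist camera has in their place "hand_eye" (4x4, takes a point from camera to tool coordinates, whose origin is the TCP and whose axes are the flange's). Camera axes: x right, y down, z forward; pixel columns grow to the right and rows downward; lengths in m; the calibration is good to about 2 mm. A picture is of the moment at which its call begins: read the wrist's pose just before it. camera_info takes no time and is no camera call.
- hand_in(): hands the job in; it is judged then, once.
Trained networks look in the newest picture that a camera, given by its name, has taken for a name from the list of things; names that differ only in an ending like _2 or _b are one class to them, and where a whole thing is asked for, a point or a joint stands for the part that bears it (a point fixed in the world has none). Each returns a list of dicts, best first, with "confidence" (0 to 1); they miss things now and then, are a little off and sometimes report something else, mostly with a low value. They report only what shows in the picture. A call takes as long as a camera call. They do not tell look-alikes from the thing itself.
- find_in(label, camera): "box" ([left, top, right, bottom] in pixels, round what is visible of it).
The state is a dict: "clock": time; "qpos": joint angles; "joint_vel": joint speeds; "joint_efforts": joint torques, N m; "eef_pos": TCP position; "tcp_rot": TCP orientation; "contact_force": force on the tool from outside, world axes, zero at the start; "ft_torque": the same for the moment, N m; "opening": finger opening in m; "finger_force": force on a finger pad.
Only numpy, scipy, OpenCV 4.12 (cv2) and the standard library are available. Lean on these libraries where they do the work, as an engineer would, in place of code of your own. Each camera call takes 0.05 s, during which the arm holds its last target. There are 200 camera calls.

### The job

A jam jar stands loosely in the clamp of the one-handed kitchen board. Take the orange-handled hex key out of its wooden stand, feel it into the hex socket sunk in the clamp's grey housing, and turn it clockwise, regripping as you go, until the clamp is fully home and holds the jar; then put the key back in its stand, upright and all the way down. Keep the jar upright and leave the mug, the tuna tin, the mandarin and the garlic where they are.

Things in the scene. Friction and masses are not known exactly. Their poses are not given: they have to be found in the camera images.
- board: One-handed kitchen board, fixed: pale wood, 150 mm (its x) by 230 mm (its y, -85 to +145 mm), top 20 mm above the worktop; origin on the worktop. The jar stands at about (0, -26 mm) before two fixed black posts (14 mm thick, 50 mm high) at (+-17, -66 mm). The clamp jaw, between housing and jar, slides towards the board's -y.
- housing_top (a point): Centre of the top of the clamp's grey metal housing (80 x 80 mm, 65 mm above the worktop), at board (0, +94 mm); axes as the board's. Here a steel dish, 57 mm wide at the top, narrows to 41 mm at the socket's mouth, 8 mm below, and guides the key in.
- socket (a point): Centre of the hex socket's mouth, 57 mm above the worktop; z upright, axes as the board's. Socket 37.8 mm across flats, 22 mm deep. Which way its flats face is not given: set the key lightly on it and try angles (60 degrees apart are alike; it enters within some 8 degrees) until it drops 22 mm. Greased; turns stiffly (0.2 N m), stays put; clockwise from above closes the clamp, to a hard stop.
- jaw (a joint): Travel of the clamp jaw, m: 0 fully open, 0.024 fully home at the stop. It moves 6.5 mm per radian of the socket (rack and pinion), so a start of 0 to 0.0033 needs 3.2 to 3.7 rad of turning, plus up to 0.5 rad of play of the key in the socket. It cannot be pushed by hand.
- pad: Black rubber pad, 62 x 8 x 42 mm, sprung (2.5 N/mm) on the front of the jaw; origin at the board's origin, raised by the board's thickness and shifted with jaw and pad, so of no use for grasping. With the jaw fully home it presses the jar against the posts with about 11 N.
- key: Hex key with orange handle, 121 mm tall; origin at the centre of its lower end (foot), z up along the shaft. Steel hex shaft 34 mm across flats from 0 to 62 mm (two flats face its +-x), steel collar 62 mm in diameter from 62 to 68 mm, orange square handle 38 x 38 mm (faces along its x and y) from 68 to 120 mm. About 0.3 kg. Starts upright in its stand, foot 4 mm above the worktop.
- key_grip (a point): Point on the key's axis at the middle of the square handle's height for gripping, 96 mm above the foot; axes as the key's.
- stand: Key stand, fixed to the worktop: brown wood block 84 x 84 mm, 66 mm high, with an upright round through hole, 48 mm in diameter, in its centre. The key's collar rests on its top. Origin on the worktop at the centre of the block.
- jam_jar: Jam jar with grey lid, square with rounded corners, 60 mm across its flats, 102 mm tall, origin at the centre of its underside, loose on the board between jaw and posts.
- mug: Grey mug, upside down, about 80 mm wide, 112 mm with handle, 102 mm tall, a bystander; origin at the centre of its underside.
- tuna: Flat red tuna tin, 86 mm in diameter, 40 mm tall, a bystander at the back right, by the tall fridge that walls off the right side (beyond about y = -0.2 m where x is over 0.3 m); origin at the centre of its underside.
- mandarin: Mandarin, 54 mm, a bystander; origin at the centre of its underside.
- garlic: Garlic bulb, 50 mm, a bystander; origin at the centre of its underside.
There are look-alikes about, which are no part of the job. What is shaped like the jam_jar but blue is not meant.

How it is judged:
By the outcome, as a careful person would: the job done as asked, in the order asked, and still so for the second after the job is handed in, with the robot touching nothing.
It also fails if it takes over 72 s, if anything falls off the work surface, if the arm or the gripper's body presses on something with over 40 N, if the wrist force passes 120 N, or if a joint passes its speed limit or range.

## Working session

There is one attempt and no reset: what is moved stays moved. The work goes in short steps, Python scripts to look and compute and a tool call to move; the robot and the scene stay as the last step left them, time stands still between calls to the robot, and variables do not carry over. Pictures are saved under pics/ and viewed, at most 10 in all, crops included, and the job is handed in when it is done.

Besides the shell and the picture viewer there is one more tool, called after "Emit:" by a JSON object that holds its "op" and its "data". jog_arm: Moves the arm, as the interface text tells. Its arguments: {"type":"object","properties":{"steps":{"type":"string"},"grip_force":{"type":"number"}},"required":["steps"]}

```bash
mkdir -p pics; cat > h.py <<'E'
from cell import *
import cv2, numpy as np
def save(n,f):
    im=snapshot(n); cv2.imwrite('pics/'+f,im[:,:,::-1]); return im
def ray(n,u,v,z):
    c=camera_info(n); K=np.array([[c['fx'],0,c['cx']],[0,c['fy'],c['cy']],[0,0,1]])
    R=cv2.Rodrigues(np.array(c['rvec']))[0]; t=np.array(c['tvec']).ravel()
    d=R.T@np.linalg.inv(K)@[u,v,1]; o=-R.T@t
    return o+d*(z-o[2])/d[2]
E
python3 - <<'E'
from h import *
a=save('top','t1.png');b=save('scene','s1.png')
cv2.imwrite('pics/both.png',cv2.resize(np.vstack([a,b])[:,:,::-1],(480,600)))
for l in ['key','stand','board','jam_jar','housing_top','mug','tuna','mandarin','garlic']:
  for c in ['top','scene']:
    print(l,c,[(np.round(r['box']).tolist(),round(r['confidence'],2)) for r in find_in(l,c)[:3]])
print(state()['eef_pos'],state()['tcp_rot'],state()['clock'])
c=camera_info('top');print(c)
E
```

```text
key top [([227.0, 190.0, 249.0, 211.0], 0.72)]
key scene [([190.0, 206.0, 222.0, 243.0], 0.95)]
stand top [([224.0, 183.0, 255.0, 214.0], 0.86), ([290.0, 164.0, 378.0, 227.0], 0.28)]
stand scene [([177.0, 224.0, 239.0, 281.0], 0.73)]
board top [([292.0, 165.0, 376.0, 228.0], 0.73), ([225.0, 183.0, 257.0, 218.0], 0.63)]
board scene [([258.0, 190.0, 374.0, 241.0], 0.67)]
jam_jar top [([342.0, 178.0, 366.0, 210.0], 0.88), ([256.0, 228.0, 282.0, 254.0], 0.82), ([224.0, 184.0, 249.0, 209.0], 0.38)]
jam_jar scene [([263.0, 225.0, 303.0, 293.0], 0.87), ([321.0, 158.0, 349.0, 214.0], 0.68)]
housing_top top [([288.0, 164.0, 375.0, 224.0], 0.73)]
housing_top scene [([261.0, 188.0, 373.0, 240.0], 0.76)]
mug top [([235.0, 129.0, 261.0, 171.0], 0.7)]
mug scene [([168.0, 183.0, 204.0, 234.0], 0.6)]
tuna top [([345.0, 122.0, 375.0, 155.0], 0.61)]
tuna scene [([285.0, 162.0, 321.0, 190.0], 0.55)]
mandarin top [([393.0, 195.0, 409.0, 215.0], 0.54)]
mandarin scene [([377.0, 180.0, 398.0, 203.0], 0.74)]
garlic top [([232.0, 271.0, 254.0, 285.0], 0.7), ([234.0, 131.0, 262.0, 170.0], 0.54), ([290.0, 165.0, 375.0, 227.0], 0.39)]
garlic scene [([252.0, 304.0, 283.0, 331.0], 0.68)]
[ 0.1449188  -0.63364873  0.20548925] [1.79999041e+02 5.07631111e-05 1.28805384e+01] 1.0
{'fx': 407.4816017425508, 'fy': 407.4816017425508, 'cx': 320.3509653403084, 'cy': 205.50457314167699, 'rvec': array([ 2.14470668, -2.11067132,  0.1902684 ]), 'tvec': array([0.11210011, 0.48591515, 1.12871685])}
```

View pics/t1.png

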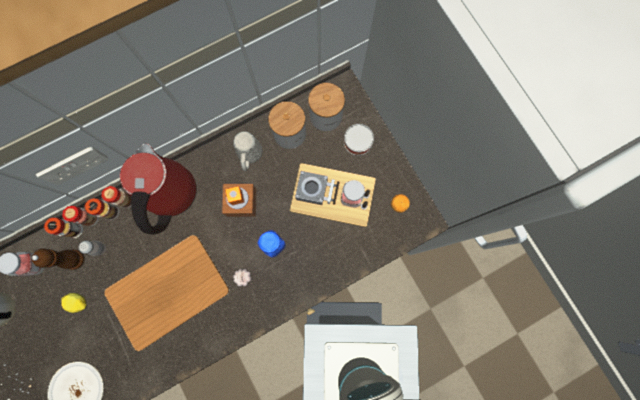

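View pics/s1.png

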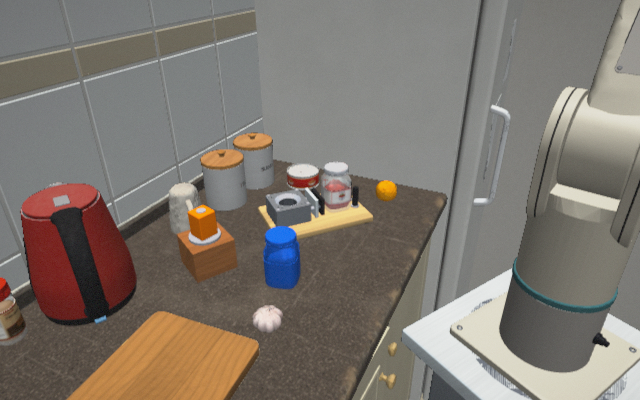

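The top view shows the key and stand at about (238,198), the board at (333,195) with the housing dish at (312,187), and the jam jar on the board at (354,193). Two things are jar-shaped: (354,193), clear with red jam and on the board, and (271,243), which is blue. The one on the board fits the description. I'll confirm it in a crop and compute the poses.

```bash
python3 - <<'E'
from h import *
im=cv2.imread('pics/t1.png')
cv2.imwrite('pics/c1.png',cv2.resize(im[155:260,215:415],None,fx=4,fy=4,interpolation=cv2.INTER_CUBIC))
hsv=cv2.cvtColor(im,cv2.COLOR_BGR2HSV)
def q(mask,z,n):
    m=np.zeros_like(mask); 
    x0,y0,x1,y1=n; m[y0:y1,x0:x1]=mask[y0:y1,x0:x1]
    ys,xs=np.nonzero(m); P=np.array([ray('top',u+.0,v+.0,z)[:2] for u,v in zip(xs,ys)])
    (c,s,a)=cv2.minAreaRect((P*1000).astype(np.float32)); print(len(xs),np.round(c),np.round(s),a)
q(cv2.inRange(hsv,(8,180,150),(25,255,255)),.124,(222,180,260,220))
q(cv2.inRange(hsv,(15,60,150),(35,255,255)),.02,(285,160,380,230))
print('hole',ray('top',312,187,.06),'jar',ray('top',354,188,.12))
for u,v in [(303,164),(376,176),(368,225),(291,212)]: print(ray('top',u,v,.02))
for u,v in [(222,184),(254,184),(254,214),(222,214)]: print(ray('top',u,v,.066))
E
```

```text
104 [497. 355.] [40. 40.] 15.432112693786621
2298 [524.  85.] [231. 151.] 79.30254364013672
hole [0.53443884 0.14455414 0.06      ] jar [0.5198499  0.02941166 0.12      ]
[0.61355336 0.17377699 0.02      ]
[ 0.58013212 -0.04419058  0.02      ]
[ 0.43287953 -0.0196768   0.02      ]
[0.46760078 0.20547678 0.02      ]
[0.53768482 0.40075693 0.066     ]
[0.53915649 0.30968806 0.066     ]
[0.45273977 0.30581203 0.066     ]
[0.45129523 0.39567523 0.066     ]
```

View pics/c1.png

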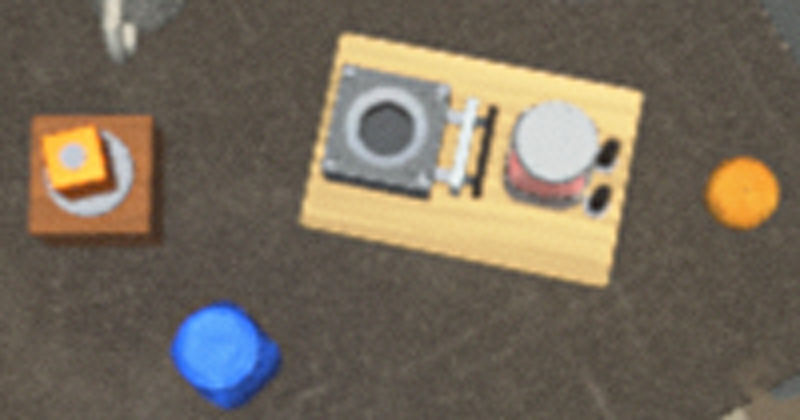

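Crop: the clear jar with jam at crop (555,150) on the board is the jam_jar, and the blue one is not. The orange key is in the stand at crop (77,160). Next I'll find how close the fridge corner is.

```bash
python3 - <<'E'
from h import *
for u,v in [(442,230),(352,68),(145,400)]: print('top',ray('top',u,v,0).round(3))
for u,v in [(447,192),(445,197)]: print('scene',ray('scene',u,v,0).round(3))
# fridge vertical edge: project candidate corner at heights
c=camera_info('top');K=np.array([[c['fx'],0,c['cx']],[0,c['fy'],c['cy']],[0,0,1]])
d=camera_info('scene');Kd=np.array([[d['fx'],0,d['cx']],[0,d['fy'],d['cy']],[0,0,1]])
for xy in [(.42,-.26),(.39,-.28),(.36,-.3)]:
  for z in [-.5,0,.2,.4]:
    print(xy,z,cv2.projectPoints(np.array([[*xy,z]]),c['rvec'],c['tvec'],K,None)[0].ravel().round(),cv2.projectPoints(np.array([[*xy,z]]),d['rvec'],d['tvec'],Kd,None)[0].ravel().round())
s=state();print(s['qpos'],s['clock'],s['tcp_rot']);print(camera_info('wrist'))
E
```

```text
top [ 0.424 -0.241  0.   ]
top [0.938 0.026 0.   ]
top [-0.059  0.593  0.   ]
scene [ 0.438 -0.269  0.   ]
scene [ 0.422 -0.245  0.   ]
(0.42, -0.26) -0.5 [411. 245.] [428. 339.]
(0.42, -0.26) 0 [449. 232.] [450. 196.]
(0.42, -0.26) 0.2 [474. 222.] [461. 120.]
(0.42, -0.26) 0.4 [511. 208.] [475.  29.]
(0.39, -0.28) -0.5 [416. 253.] [440. 342.]
(0.39, -0.28) 0 [456. 242.] [465. 198.]
(0.39, -0.28) 0.2 [483. 234.] [477. 122.]
(0.39, -0.28) 0.4 [522. 224.] [493.  30.]
(0.36, -0.3) -0.5 [421. 260.] [452. 346.]
(0.36, -0.3) 0 [463. 252.] [480. 201.]
(0.36, -0.3) 0.2 [491. 247.] [494. 124.]
(0.36, -0.3) 0.4 [534. 239.] [512.  31.]
[73.34783791 36.00348726  2.2076007  86.94116811 -1.54556707 57.08412615
 -1.14541686] 1.0 [1.79999041e+02 5.07631111e-05 1.28805384e+01]
{'fx': 306.5671811228758, 'fy': 306.5671811228758, 'cx': 316.172362491858, 'cy': 202.35369804537027, 'hand_eye': array([[-7.01026087e-04, -9.60082796e-01, -2.79715093e-01,
         8.15550444e-02],
       [ 9.99999541e-01, -4.90488519e-04, -8.22680584e-04,
         4.92818958e-06],
       [ 6.52644434e-04, -2.79715541e-01,  9.60082700e-01,
        -1.78527473e-01],
       [ 0.00000000e+00,  0.00000000e+00,  0.00000000e+00,
         1.00000000e+00]])}
```

Emit:
{"op": "jog_arm", "data": {"steps": "0 -0.046 0 0 0.094;0 -0.046 0 0 0.094;0 -0.046 0 0 0.094;0 -0.046 0 0 0.094;0 -0.046 0 0 0.094;0 0 0 -0.143 0.094;0 0 0 -0.143 0.094;0 0 0 -0.143 0.094;0 0 0 -0.143 0.094;0 0 0 -0.143 0.094;0 0 0 -0.143 0.094;0 0 0 -0.143 0.094;0 0 0 -0.143 0.094;0 0 0 -0.143 0.094;0 0 0 -0.143 0.094;0 0 0 -0.143 0.094"}}

```text
clock: 2.6
eef_pos: [0.0936, -0.4096, 0.2057]
tcp_rot: [-180.0, 0.0, 103.3]
contact_force: [0.1, 0.2, -0.5]
opening: 0.0942
finger_force: 0.0
```

Emit:
{"op": "jog_arm", "data": {"steps": "0.0025 0.046 0 -0.11 0.094;0.0025 0.046 0 -0.11 0.094;0.0025 0.046 0 -0.11 0.094;0.0025 0.046 0 -0.11 0.094;0.0025 0.046 0 -0.11 0.094;0.0025 0.046 0 -0.11 0.094;0.0025 0.046 0 -0.11 0.094;0.0025 0.046 0 -0.11 0.094;0.0025 0.046 0 -0.11 0.094;0.0025 0.046 0 -0.11 0.094;0.0025 0.046 0 -0.11 0.094;0.0025 0.046 0 -0.11 0.094;0.0025 0.046 0 -0.11 0.094;0.0025 0.046 0 -0.11 0.094;0.0025 0.046 0 -0.11 0.094"}}

```text
clock: 4.1
eef_pos: [0.3996, 0.1269, 0.2058]
tcp_rot: [180.0, 0.1, -162.2]
contact_force: [0.6, 0.4, -0.6]
opening: 0.0939
finger_force: 0.0
```

```bash
cat >> h.py <<'E'
from scipy.spatial.transform import Rotation as Ro
def wpose():
    s=state(); T=np.eye(4); T[:3,:3]=Ro.from_euler('xyz',s['tcp_rot'],degrees=True).as_matrix(); T[:3,3]=s['eef_pos']
    return T@np.array(camera_info('wrist')['hand_eye'])
def rect(n,z0,half,T=None,N=800,t=None):
    """top-down rectified view at height z0: centre t (xy), half width; up=+x, left=+y"""
    pass
def ortho(im,T,ctr,half,z,px):
    c=camera_info('wrist');K=np.array([[c['fx'],0,c['cx']],[0,c['fy'],c['cy']],[0,0,1]])
    g=np.linspace(half,-half,px); X,Y=np.meshgrid(ctr[0]+g,ctr[1]+g,indexing='ij')
    P=np.stack([X,Y,np.full_like(X,z)],-1).reshape(-1,3); Ti=np.linalg.inv(T)
    q=(P@Ti[:3,:3].T+Ti[:3,3])@K.T; q=(q[:,:2]/q[:,2:]).astype(np.float32).reshape(px,px,2)
    return cv2.remap(im,q[...,0],q[...,1],cv2.INTER_LINEAR)
E
python3 - <<'E'
from h import *
T=wpose();im=save('wrist','w1.png')[:,:,::-1]
np.save('w1T.npy',T)
a=ortho(im,T,(.497,.355),.06,.124,400);b=ortho(im,T,(.535,.147),.06,.057,400)
cv2.imwrite('pics/o1.png',np.vstack([np.hstack([a,b])]))
E
```

```text
(no output)
```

View pics/o1.png

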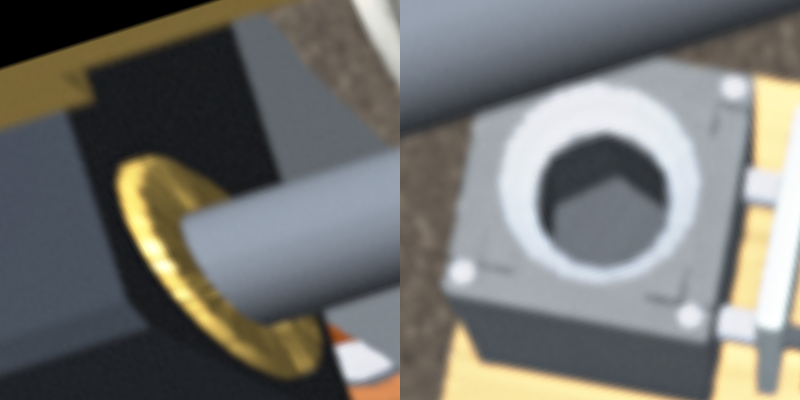

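The rectified wrist view shows the dish mouth centred at crop (603,200), which is about (0.535, 0.147). The hex floor vertex at (605,173) points along +x, so the socket flats' normals are at about 31° mod 60.

```bash
python3 - <<'E'
from h import *
for z in (.05,.12,.2,.25): print(z,ray('top',196,190,z).round(3),ray('top',172,225,z).round(3), ray('scene',135,280,z).round(3))
E
```

```text
0.05 [0.522 0.479 0.05 ] [0.42  0.539 0.05 ] [0.463 0.5   0.05 ]
0.12 [0.507 0.457 0.12 ] [0.411 0.514 0.12 ] [0.366 0.511 0.12 ]
0.2 [0.49  0.431 0.2  ] [0.401 0.484 0.2  ] [0.255 0.523 0.2  ]
0.25 [0.479 0.416 0.25 ] [0.395 0.466 0.25 ] [0.186 0.531 0.25 ]
```

Emit:
{"op": "jog_arm", "data": {"steps": "-0.03 0.03 0 0.03 0.094;-0.03 0.03 0 0.03 0.094;-0.03 0.03 0 0 0.094;-0.03 0.03 0 0 0.094"}}

```text
clock: 4.55
eef_pos: [0.4842, 0.2734, 0.2055]
tcp_rot: [-180.0, 0.0, -165.9]
contact_force: [0.8, -0.1, -0.0]
opening: 0.0943
finger_force: 0.0
```

```bash
python3 - <<'E'
from h import *
T=wpose();im=save('wrist','w2.png')[:,:,::-1]
a=ortho(im,T,(.497,.355),.06,.124,400);b=cv2.resize(im,(640,400))
cv2.imwrite('pics/o2.png',np.hstack([a,cv2.resize(b,(400,250),interpolation=cv2.INTER_AREA).__class__(0) if False else cv2.copyMakeBorder(cv2.resize(b,(400,250)),0,150,0,0,cv2.BORDER_CONSTANT)]))
hsv=cv2.cvtColor(a,cv2.COLOR_BGR2HSV);m=cv2.inRange(hsv,(8,180,150),(20,255,255))
n,l,st,ce=cv2.connectedComponentsWithStats(m);k=1+st[1:,4].argmax();P=np.argwhere(l==k).astype(np.float32)
(c,s,ang)=cv2.minAreaRect(P);print('key xy',(.497+.06-c[0]*.3e-3,.355+.06-c[1]*.3e-3),np.array(s)*.3,ang,find_in('key','wrist')[:1])
E
```

```text
key xy (0.4900843170166015, 0.3508560119628906) [51.13091125 40.56656799] 18.824710845947266 [{'box': [357.4, 193.7, 414.0, 260.8], 'confidence': 0.81}]
```

View pics/o2.png

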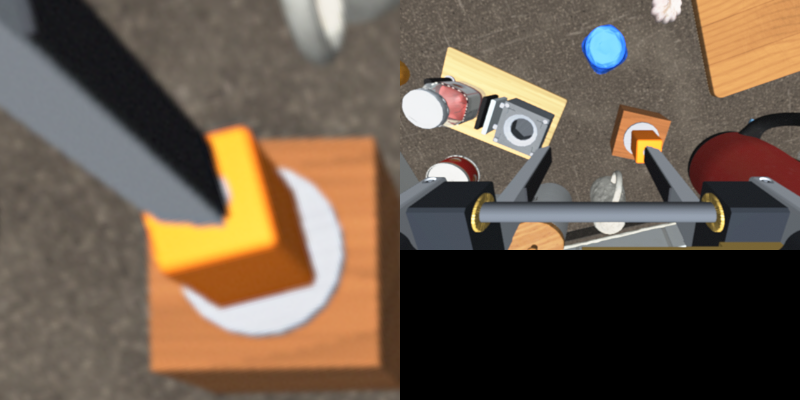

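The rectified view shows the handle's top corners at (245,127), (280,247) and (160,275). That puts the key at (0.4966, 0.3544) with handle yaw about 14.7°. The kettle is clear of the gripper.

Emit:
{"op": "jog_arm", "data": {"steps": "-0.016 0.038 0 -0.01 0.094;-0.0157 0.0377 0 0 0.094;0 0 0.03 0 0.094;0 0 0.04 0 0.094;0 0 0.035 0 0.094;0 0 0.0195 0 0.094;0 0 0 0 0.03;0 0 0 0 0.03;0 0 0 0 0.03;0 0 0 0 0.03;0 0 0 0 0.03;0 0 0 0 0.03", "grip_force": 35}}

```text
clock: 5.85
eef_pos: [0.4953, 0.3538, 0.0817]
tcp_rot: [180.0, 0.1, -165.3]
contact_force: [0.5, 0.3, 0.4]
opening: 0.0494
finger_force: 0.0
```

Emit:
{"op": "jog_arm", "data": {"steps": "0 0 0 0 0.03;0 0 0 0 0.03;0 0 0 0 0.03;0 0 0 0 0.03;0 0 0 0 0.03", "grip_force": 35}}

```text
clock: 6.35
eef_pos: [0.495, 0.3538, 0.0812]
tcp_rot: [180.0, 0.0, -165.3]
contact_force: [-0.1, 0.2, 3.2]
opening: 0.0376
finger_force: 35.0
```

Emit:
{"op": "jog_arm", "data": {"steps": "0 0 -0.02 0 0.03;0 0 -0.03 0 0.03;0 0 -0.035 0 0.03;0 0 0 0 0.03;0.0028 -0.042 0 0 0.03;0.0028 -0.042 0 0 0.03;0.0028 -0.042 0 0 0.03;0.0028 -0.042 0 0 0.03;0.0028 -0.042 0 0 0.03;0 0 0 -0.14 0.03;0 0 0 -0.14 0.03;0 0 0 0 0.03;0 0 0 0 0.03"}}

```text
clock: 7.65
eef_pos: [0.534, 0.1467, 0.165]
tcp_rot: [180.0, -0.1, -149.5]
contact_force: [-0.3, -0.4, -1.8]
opening: 0.0381
finger_force: 35.0
```

Emit:
{"op": "jog_arm", "data": {"steps": "0 0 0.012 0 0.03;0 0 0.012 0 0.03;0 0 0.004 0 0.03;0 0 0.002 0 0.03;0 0 0 0 0.03"}}

```text
clock: 8.15
eef_pos: [0.5344, 0.147, 0.1356]
tcp_rot: [180.0, -0.0, -149.3]
contact_force: [0.1, 0.6, -2.4]
opening: 0.0379
finger_force: 35.0
```

Emit:
{"op": "jog_arm", "data": {"steps": "0 0 0.002 0 0.03;0 0 0.002 0 0.03;0 0 0.002 0 0.03;0 0 0 0 0.03"}}

```text
clock: 8.55
eef_pos: [0.534, 0.146, 0.1296]
tcp_rot: [-180.0, -0.1, -149.3]
contact_force: [-2.8, -1.3, -2.8]
opening: 0.0375
finger_force: 35.0
```

Emit:
{"op": "jog_arm", "data": {"steps": "0 0 0.003 0 0.03;0 0 0.003 0 0.03;0 0 0.003 0 0.03;0 0 0 0 0.03"}}

```text
clock: 8.95
eef_pos: [0.534, 0.1461, 0.1202]
tcp_rot: [-180.0, -0.1, -149.3]
contact_force: [-2.7, -2.2, -2.6]
opening: 0.0378
finger_force: 35.0
```

Emit:
{"op": "jog_arm", "data": {"steps": "0 0 0.003 0 0.03;0 0 0.003 0 0.03;0 0 0.001 0 0.03;0 0 0 0 0.03"}}

```text
clock: 9.35
eef_pos: [0.534, 0.1461, 0.1135]
tcp_rot: [-180.0, -0.1, -149.3]
contact_force: [-3.7, -3.9, -2.3]
opening: 0.0378
finger_force: 35.0
```

Emit:
{"op": "jog_arm", "data": {"steps": "0.001 0 0 0.1 0.03;0 0 0 0.13 0.03;0 0 0 0.13 0.03;0 0 0 0.13 0.03;0 0 0 0.13 0.03;0 0 0 0.13 0.03;0 0 0 0.13 0.03;0 0 0 0.13 0.03;0 0 0 0.13 0.03;0 0 0 0.13 0.03;0 0 0 0.13 0.03;0 0 0 0.13 0.03;0 0 0 0 0.03"}}

```text
clock: 10.65
eef_pos: [0.534, 0.1487, 0.114]
tcp_rot: [179.9, -0.1, 123.2]
contact_force: [-1.8, 1.0, -4.6]
opening: 0.0379
finger_force: 35.0
```

```bash
python3 - <<'E'
from h import *
s=state();print(s['ft_torque'],s['qpos'].round(1) if hasattr(s['qpos'],'round') else s['qpos'],s['contact_force'])
E
```

```text
[0.25206609 0.6011001  0.10176428] [ -3.9  36.5 -22.2 107.2  20.3  40.   -4.7] [-1.79218399  1.01889904 -4.59871284]
```

Emit:
{"op": "jog_arm", "data": {"steps": "0 0 0 0 0.094;0 0 0 0 0.094;0 0 0 0 0.094;0 0 0 0 0.094;0 0 0 0 0.094;0 0 0 -0.143 0.094;0 0 0 -0.143 0.094;0 0 0 -0.143 0.094;0 0 0 -0.143 0.094;0 0 0 -0.143 0.094;0 0 0 -0.143 0.094;0 0 0 -0.143 0.094;0 0 0 -0.143 0.094;0 0 0 -0.143 0.094;0 0 0 -0.143 0.094;0 0 0 -0.141 0.094;0 0 0 0 0.094"}}

```text
clock: 12.35
eef_pos: [0.5339, 0.1462, 0.1138]
tcp_rot: [180.0, 0.0, -146.9]
contact_force: [-0.1, 0.5, 0.4]
opening: 0.0939
finger_force: 0.0
```

```bash
python3 - <<'E'
from h import *
T=wpose();im=save('wrist','w3.png')[:,:,::-1]
a=ortho(im,T,(.534,.147),.06,.155,400);b=ortho(im,T,(.534,.12),.12,.065,400)
cv2.imwrite('pics/o3.png',np.hstack([a,b]))
E
```

```text
(no output)
```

View pics/o3.png

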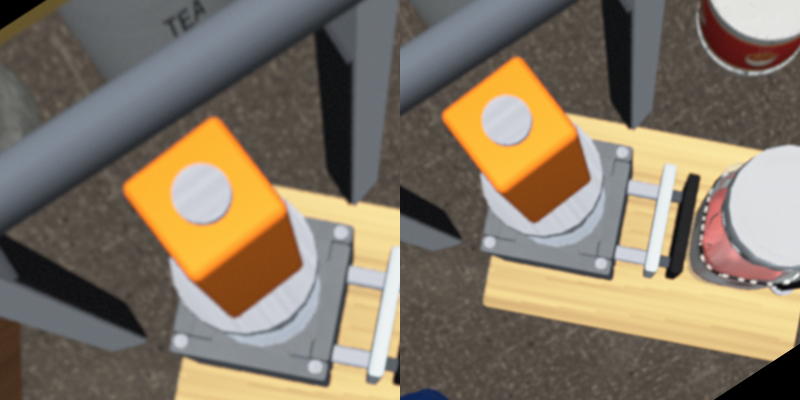

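The view shows the key seated in the housing, with the handle centred at crop (205,198). The jaw has moved out and the jar is standing. I'll regrip and keep turning.

Emit:
{"op": "jog_arm", "data": {"steps": "0 0 0 0 0.03;0 0 0 0 0.03;0 0 0 0 0.03;0 0 0 0 0.03;0 0 0 0 0.03;0 0 0 0 0.03;0 0 0 0 0.03;0 0 0 0 0.03;0 0 0 0 0.03;0 0 0 0 0.03;0 0 0 0 0.03", "grip_force": 45}}

```text
clock: 13.5
eef_pos: [0.534, 0.146, 0.114]
tcp_rot: [-180.0, 0.0, -146.9]
contact_force: [1.8, -1.7, -0.2]
opening: 0.0383
finger_force: 43.9
```

Emit:
{"op": "jog_arm", "data": {"steps": "0 0 0 0.13 0.03;0 0 0 0.13 0.03;0 0 0 0.13 0.03;0 0 0 0.13 0.03;0 0 0 0.13 0.03;0 0 0 0.13 0.03;0 0 0 0.13 0.03;0 0 0 0.13 0.03;0 0 0 0.13 0.03;0 0 0 0.13 0.03;0 0 0 0.13 0.03;0 0 0 0.13 0.03;0 0 0 0 0.03"}}

```text
clock: 14.8
eef_pos: [0.535, 0.1476, 0.1141]
tcp_rot: [179.8, 0.0, 123.7]
contact_force: [2.6, 1.2, -2.8]
opening: 0.0383
finger_force: 44.0
```

```bash
python3 - <<'E'
from h import *
s=state();print(s['ft_torque'],s['qpos'].round(1),s['joint_efforts'].round(2))
E
```

```text
[ 0.30321264 -1.19414743  0.13764059] [ -3.6  36.6 -22.6 107.1  20.8  40.1  -4.5] [-4.000e-02 -4.998e+01 -3.980e+00 -1.178e+01 -6.100e-01  1.350e+00
 -7.800e-01]
```

Emit:
{"op": "jog_arm", "data": {"steps": "0 0 0 0.06 0.03;0 0 0 0.06 0.03;0 0 0 0.06 0.03;0 0 0 0 0.03"}}

```text
clock: 15.2
eef_pos: [0.5352, 0.1475, 0.1142]
tcp_rot: [179.8, -0.0, 113.6]
contact_force: [4.5, 0.2, -4.6]
opening: 0.0385
finger_force: 44.1
```

```bash
cat > q.py <<'E'
from h import *
s=state();print(s['tcp_rot'].round(2),s['eef_pos'].round(4),s['ft_torque'].round(2),s['joint_efforts'].round(2)[-3:],s['contact_force'].round(1))
E
python3 q.py
```

```text
[ 1.7981e+02 -3.0000e-02  1.1356e+02] [0.5352 0.1475 0.1142] [ 0.37 -1.51  0.09] [-0.59  1.84 -0.4 ] [ 4.5  0.2 -4.6]
```

Emit:
{"op": "jog_arm", "data": {"steps": "0 0 0 0.06 0.03;0 0 0 0.06 0.03;0 0 0 0.06 0.03;0 0 0 0 0.03"}}

```text
clock: 15.6
eef_pos: [0.5354, 0.1474, 0.1143]
tcp_rot: [179.8, -0.1, 103.2]
contact_force: [4.7, 2.0, -3.4]
opening: 0.0383
finger_force: 44.1
```

```bash
python3 q.py
```

```text
[ 1.7980e+02 -6.0000e-02  1.0324e+02] [0.5354 0.1474 0.1143] [ 0.39 -1.69  0.15] [-0.62  2.14 -0.38] [ 4.7  2.  -3.4]
```

Emit:
{"op": "jog_arm", "data": {"steps": "0 0 0 0.05 0.03;0 0 0 0.05 0.03;0 0 0 0.05 0.03;0 0 0 0 0.03"}}

```text
clock: 16.0
eef_pos: [0.5355, 0.1473, 0.1143]
tcp_rot: [179.8, -0.1, 94.7]
contact_force: [4.8, 0.5, -3.6]
opening: 0.0386
finger_force: 44.1
```

```bash
python3 q.py
```

```text
[ 1.7979e+02 -8.0000e-02  9.4660e+01] [0.5355 0.1473 0.1143] [ 0.28 -1.8   0.1 ] [-0.64  2.19 -0.32] [ 4.8  0.5 -3.6]
```

Emit:
{"op": "jog_arm", "data": {"steps": "0 0 0 0.05 0.03;0 0 0 0.05 0.03;0 0 0 0.05 0.03;0 0 0 0 0.03"}}

```text
clock: 16.4
eef_pos: [0.5357, 0.1472, 0.1144]
tcp_rot: [179.8, -0.1, 86.1]
contact_force: [5.3, 1.0, -4.1]
opening: 0.0383
finger_force: 44.1
```

```bash
python3 q.py
```

```text
[ 1.7979e+02 -1.1000e-01  8.6070e+01] [0.5357 0.1472 0.1144] [ 0.28 -1.82  0.12] [-0.66  2.22 -0.32] [ 5.3  1.  -4.1]
```

Emit:
{"op": "jog_arm", "data": {"steps": "0 0 0 0.05 0.03;0 0 0 0.05 0.03;0 0 0 0.05 0.03;0 0 0 0 0.03"}}

```text
clock: 16.8
eef_pos: [0.5359, 0.1472, 0.1145]
tcp_rot: [179.8, -0.1, 77.5]
contact_force: [5.0, 1.0, -3.9]
opening: 0.0383
finger_force: 43.8
```

```bash
python3 q.py
```

```text
[ 1.7979e+02 -1.4000e-01  7.7470e+01] [0.5359 0.1472 0.1145] [ 0.19 -1.81  0.01] [-0.52  2.22 -0.11] [ 5.   1.  -3.9]
```

Emit:
{"op": "jog_arm", "data": {"steps": "0 0 0 0.05 0.03;0 0 0 0.05 0.03;0 0 0 0.05 0.03;0 0 0 0 0.03"}}

```text
clock: 17.2
eef_pos: [0.5359, 0.1469, 0.1146]
tcp_rot: [179.8, -0.2, 68.8]
contact_force: [5.7, 1.0, -2.7]
opening: 0.0379
finger_force: 43.9
```

```bash
python3 q.py
```

```text
[ 1.7981e+02 -1.6000e-01  6.8800e+01] [0.5359 0.1469 0.1146] [-0.04 -1.68 -0.15] [-0.5   2.1  -0.07] [ 5.7  1.  -2.7]
```

```bash
python3 - <<'E'
from h import *
T=wpose();im=save('wrist','w4.png')[:,:,::-1]
s=save('scene','s2.png')[:,:,::-1]; t=save('top','t2.png')[:,:,::-1]
s0=cv2.imread('pics/s1.png');t0=cv2.imread('pics/t1.png')
f=lambda a:cv2.resize(a,(400,280),interpolation=cv2.INTER_CUBIC)
cv2.imwrite('pics/o4.png',np.vstack([np.hstack([f(im),f(ortho(im,T,(.52,.08),.1,.06,400))]),np.hstack([f(s0[150:240,255:375]),f(s[150:240,255:375])])]))
E
```

```text
(no output)
```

View pics/o4.png

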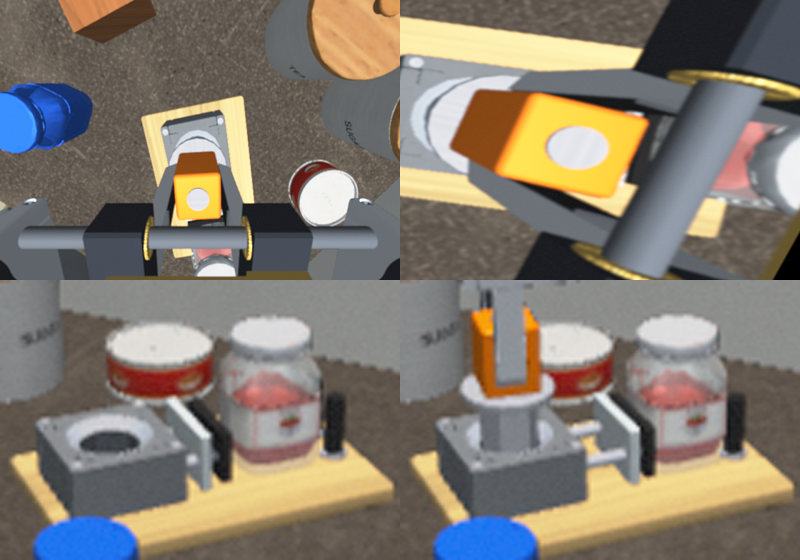

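The scene crops, before and after, show the jaw extended with its pad now close to the jar. The jar is upright and unmoved and the key is seated. The stop has not been reached, so I'll keep turning.

Emit:
{"op": "jog_arm", "data": {"steps": "0 0 0 0.05 0.03;0 0 0 0.05 0.03;0 0 0 0.05 0.03;0 0 0 0 0.03"}}

```text
clock: 17.75
eef_pos: [0.5357, 0.1467, 0.1145]
tcp_rot: [179.8, -0.2, 60.2]
contact_force: [5.0, 0.8, -2.6]
opening: 0.0379
finger_force: 44.0
```

```bash
python3 q.py
```

```text
[ 1.7985e+02 -1.6000e-01  6.0210e+01] [0.5357 0.1467 0.1145] [-0.03 -1.67 -0.08] [-0.55  2.06 -0.18] [ 5.   0.8 -2.6]
```

Emit:
{"op": "jog_arm", "data": {"steps": "0 0 0 0.05 0.03;0 0 0 0.05 0.03;0 0 0 0.05 0.03;0 0 0 0 0.03"}}

```text
clock: 18.15
eef_pos: [0.5349, 0.1468, 0.1142]
tcp_rot: [179.9, -0.1, 51.6]
contact_force: [4.6, -0.1, -2.1]
opening: 0.0382
finger_force: 44.0
```

```bash
python3 q.py
```

```text
[ 1.7994e+02 -1.1000e-01  5.1630e+01] [0.5349 0.1468 0.1142] [ 0.11 -1.43 -0.  ] [-0.36  1.89 -0.21] [ 4.6 -0.1 -2.1]
```

Emit:
{"op": "jog_arm", "data": {"steps": "0 0 0 0.05 0.03;0 0 0 0.05 0.03;0 0 0 0.05 0.03;0 0 0 0 0.03"}}

```text
clock: 18.55
eef_pos: [0.5345, 0.1468, 0.1141]
tcp_rot: [180.0, -0.1, 43.1]
contact_force: [4.7, 0.5, -1.1]
opening: 0.0384
finger_force: 44.1
```

```bash
python3 q.py
```

```text
[ 1.7997e+02 -8.0000e-02  4.3060e+01] [0.5345 0.1468 0.1141] [ 0.16 -1.45  0.06] [-0.32  1.88 -0.27] [ 4.7  0.5 -1.1]
```

Emit:
{"op": "jog_arm", "data": {"steps": "0 0 0 0.05 0.03;0 0 0 0.05 0.03;0 0 0 0.05 0.03;0 0 0 0 0.03"}}

```text
clock: 18.95
eef_pos: [0.5357, 0.1467, 0.1145]
tcp_rot: [179.9, -0.2, 34.4]
contact_force: [5.5, 0.3, -2.6]
opening: 0.0379
finger_force: 44.8
```

```bash
python3 - <<'E'
from h import *
import q
s=save('scene','s3.png')[:,:,::-1]; s2=cv2.imread('pics/s2.png')
f=lambda a:cv2.resize(a,(400,300),interpolation=cv2.INTER_CUBIC)
cv2.imwrite('pics/o5.png',np.hstack([f(s2[150:240,255:375]),f(s[150:240,255:375])]))
E
```

```text
[179.91  -0.21  34.45] [0.5357 0.1467 0.1145] [ 0.03 -1.89  0.05] [-0.45  2.46 -0.25] [ 5.5  0.3 -2.6]
```

View pics/o5.png

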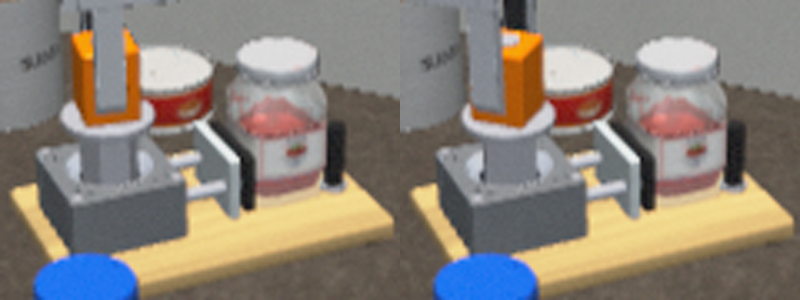

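The two crops look the same, with the plate at x 195-240 in both, so the jaw may not have moved over the last 0.6 rad. I'll measure its travel from the scene images.

```bash
python3 - <<'E'
from h import *
I=[cv2.cvtColor(cv2.imread(f'pics/s{i}.png'),cv2.COLOR_BGR2GRAY) for i in (1,2,3)]
up=lambda a:cv2.resize(a,None,fx=8,fy=8,interpolation=cv2.INTER_CUBIC)
def crop(a,x0,y0,x1,y1): return up(a[y0:y1,x0:x1])
# plate+pad lower/right part in s1: crop px /3.33+255 , /3.11+150(-280)
t=crop(I[0],305,188,325,218)
for k in (0,1,2):
    w=crop(I[k],290,180,345,228); r=cv2.matchTemplate(w,t,cv2.TM_CCOEFF_NORMED);_,v,_,p=cv2.minMaxLoc(r)
    print(k,v,290+p[0]/8-305,180+p[1]/8-188)
d=camera_info('scene');K=np.array([[d['fx'],0,d['cx']],[0,d['fy'],d['cy']],[0,0,1]])
def B(x,y,z,yaw=-10):
    c,s=np.cos(np.radians(yaw)),np.sin(np.radians(yaw)); o=np.array([.535-94*-s*1e-3,.147-94*c*1e-3])
    return np.array([o[0]+c*x-s*y,o[1]+s*x+c*y,z])
pj=lambda p:cv2.projectPoints(np.array([p]),d['rvec'],d['tvec'],K,None)[0].ravel()
for y in (.05,.044,.038,.032,.026,.02): print(y,pj(B(0,y,.05)).round(2))
# absdiff between s2,s3 in jaw area
print(cv2.absdiff(I[1],I[2])[195:225,310:335].mean(), cv2.absdiff(I[1],I[2])[195:215,340:350].mean())
t=crop(I[1],312,190,333,216); w=crop(I[2],304,182,341,224); r=cv2.matchTemplate(w,t,cv2.TM_CCOEFF_NORMED);_,v,_,p=cv2.minMaxLoc(r);print(v,304+p[0]/8-312,182+p[1]/8-190)
E
```

```text
0 0.99868243932724 0.0 0.0
1 0.7372992634773254 8.0 -2.125
2 0.7370267510414124 8.0 -2.0
0.05 [305.82 201.66]
0.044 [308.25 201.12]
0.038 [310.68 200.58]
0.032 [313.09 200.04]
0.026 [315.5 199.5]
0.02 [317.89 198.97]
1.548 1.39
0.9989744424819946 0.0 0.0
```

Emit:
{"op": "jog_arm", "data": {"steps": "0 0 0 0.05 0.03;0 0 0 0 0.03"}}

```text
clock: 19.2
eef_pos: [0.5359, 0.1467, 0.1145]
tcp_rot: [179.9, -0.2, 31.6]
contact_force: [6.5, 0.4, -2.4]
opening: 0.0379
finger_force: 44.8
```

```bash
python3 q.py
```

```text
[179.92  -0.22  31.6 ] [0.5359 0.1467 0.1145] [-0.01 -1.95  0.12] [-0.51  2.54 -0.27] [ 6.5  0.4 -2.4]
```

Emit:
{"op": "jog_arm", "data": {"steps": "0 0 0 0.05 0.03;0 0 0 0 0.03"}}

```text
clock: 19.4
eef_pos: [0.5359, 0.1466, 0.1145]
tcp_rot: [179.9, -0.2, 28.8]
contact_force: [6.7, 0.4, -3.4]
opening: 0.038
finger_force: 44.8
```

```bash
python3 q.py
```

```text
[179.92  -0.23  28.75] [0.5359 0.1466 0.1145] [-0.11 -1.96  0.13] [-0.55  2.55 -0.3 ] [ 6.7  0.4 -3.4]
```

Emit:
{"op": "jog_arm", "data": {"steps": "0 0 0 0.05 0.03;0 0 0 0 0.03"}}

```text
clock: 19.6
eef_pos: [0.536, 0.1466, 0.1145]
tcp_rot: [179.9, -0.2, 25.9]
contact_force: [5.8, -0.4, -2.3]
opening: 0.0376
finger_force: 44.9
```

```bash
python3 q.py
```

```text
[179.92  -0.24  25.9 ] [0.536  0.1466 0.1145] [-0.05 -1.87  0.25] [-0.6   2.55 -0.35] [ 5.8 -0.4 -2.3]
```

Emit:
{"op": "jog_arm", "data": {"steps": "0 0 0 0.05 0.03;0 0 0 0 0.03"}}

```text
clock: 19.8
eef_pos: [0.536, 0.1466, 0.1146]
tcp_rot: [179.9, -0.2, 23.0]
contact_force: [6.8, -0.0, -2.5]
opening: 0.0381
finger_force: 44.9
```

```bash
cat > jaw.py <<'E'
from h import *
I=[cv2.cvtColor(cv2.imread('pics/s2.png'),cv2.COLOR_BGR2GRAY),cv2.cvtColor(snapshot('scene'),cv2.COLOR_RGB2GRAY)]
crop=lambda a,x0,y0,x1,y1:cv2.resize(a[y0:y1,x0:x1],None,fx=8,fy=8,interpolation=cv2.INTER_CUBIC)
r=cv2.matchTemplate(crop(I[1],304,182,341,224),crop(I[0],312,190,333,216),cv2.TM_CCOEFF_NORMED);_,v,_,p=cv2.minMaxLoc(r);print('jaw px vs s2',round(v,3),p[0]/8-8,p[1]/8-8)
E
python3 q.py; python3 jaw.py
```

```text
[179.93  -0.24  23.05] [0.536  0.1466 0.1146] [-0.13 -1.86  0.28] [-0.67  2.53 -0.45] [ 6.8 -0.  -2.5]
jaw px vs s2 0.997 0.0 0.0
```

Emit:
{"op": "jog_arm", "data": {"steps": "0 0 0 0.04 0.03;0 0 0 0 0.03"}}

```text
clock: 20.05
eef_pos: [0.536, 0.1465, 0.1146]
tcp_rot: [179.9, -0.2, 20.7]
contact_force: [6.8, 0.3, -1.3]
opening: 0.0375
finger_force: 44.9
```

```bash
python3 q.py
```

```text
[179.94  -0.24  20.75] [0.536  0.1465 0.1146] [-0.06 -1.88  0.35] [-0.61  2.51 -0.39] [ 6.8  0.3 -1.3]
```

Emit:
{"op": "jog_arm", "data": {"steps": "0 0 0 0.04 0.03;0 0 0 0 0.03"}}

```text
clock: 20.25
eef_pos: [0.5361, 0.1465, 0.1146]
tcp_rot: [180.0, -0.3, 18.4]
contact_force: [5.7, -0.4, -1.8]
opening: 0.038
finger_force: 44.8
```

```bash
python3 q.py
```

```text
[179.96  -0.25  18.4 ] [0.5361 0.1465 0.1146] [-0.11 -1.88 -0.1 ] [-0.28  2.55  0.03] [ 5.7 -0.4 -1.8]
```

Emit:
{"op": "jog_arm", "data": {"steps": "0 0 0 0.04 0.03;0 0 0 0 0.03"}}

```text
clock: 20.45
eef_pos: [0.5361, 0.1465, 0.1146]
tcp_rot: [180.0, -0.3, 16.1]
contact_force: [6.3, -0.1, -1.4]
opening: 0.0378
finger_force: 44.8
```

```bash
python3 q.py; python3 jaw.py
```

```text
[179.97  -0.25  16.09] [0.5361 0.1465 0.1146] [-0.09 -1.88 -0.2 ] [-0.28  2.55  0.01] [ 6.3 -0.1 -1.4]
jaw px vs s2 0.998 0.0 0.0
```

The torque built up by about 0.5 N m and then slipped, with the jaw unmoved, exactly 60° after the first slip. The clamp is therefore home at the hard stop. I'll lift the key out.

Emit:
{"op": "jog_arm", "data": {"steps": "-0.0015 0 0 0 0.03;0 0 -0.006 0 0.03;0 0 -0.012 0 0.03;0 0 -0.016 0 0.03;0 0 -0.02 0 0.03;0 0 0 0 0.03"}}

```text
clock: 21.1
eef_pos: [0.5315, 0.1462, 0.1692]
tcp_rot: [-179.9, 0.0, 16.1]
contact_force: [0.4, -0.6, -1.9]
opening: 0.0376
finger_force: 45.0
```

```bash
python3 - <<'E'
from h import *
import q
T=wpose();im=save('wrist','w5.png')[:,:,::-1]; s=save('scene','s4.png')[:,:,::-1]
p=state()['eef_pos'];a=ortho(im,T,p[:2],.05,p[2]+.043,400)
cv2.imwrite('pics/o6.png',np.hstack([a,cv2.resize(s[120:240,235:395],(400,300),interpolation=cv2.INTER_CUBIC).__array__() if 0 else cv2.copyMakeBorder(cv2.resize(s[120:240,235:395],(400,300),interpolation=cv2.INTER_CUBIC),0,100,0,0,cv2.BORDER_CONSTANT)]))
E
python3 jaw.py
```

```text
[-1.7995e+02  3.0000e-02  1.6130e+01] [0.5315 0.1462 0.1692] [ 0.02 -0.05  0.01] [ 0.02  0.43 -0.03] [ 0.4 -0.6 -1.9]
jaw px vs s2 0.998 0.0 0.0
```

View pics/o6.png

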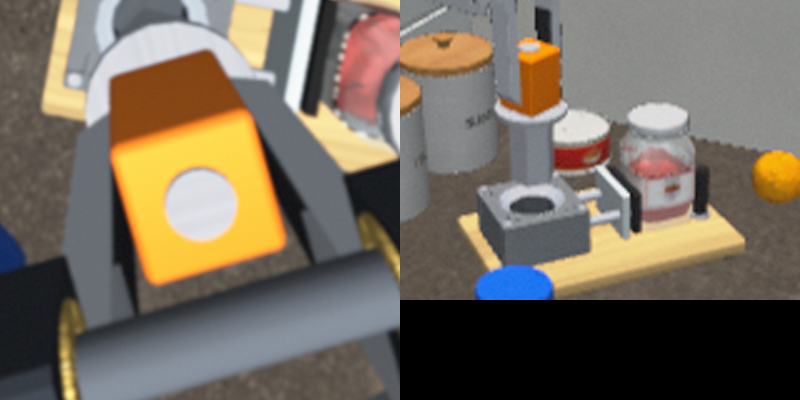

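```bash
python3 - <<'E'
from h import *
T5=wpose();i5=cv2.imread('pics/w5.png');T1=np.load('w1T.npy');i1=cv2.imread('pics/w1.png')
yaw=np.radians(-10);c,s=np.cos(yaw),np.sin(yaw);h=np.array([.535,.147])
K=camera_info('wrist');K=np.array([[K['fx'],0,K['cx']],[0,K['fy'],K['cy']],[0,0,1]])
for n,im,T in(('w1',i1,T1),('w5',i5,T5)):
  g=cv2.cvtColor(im,cv2.COLOR_BGR2GRAY);Ti=np.linalg.inv(T)
  for bx in(0.0,.015,.022):
    out=[]
    for by in np.arange(.056,-.03,-.002):
      P=np.array([*(h+[c*bx-s*(by-.094),s*bx+c*(by-.094)]),.062]);q=K@(Ti[:3,:3]@P+Ti[:3,3]);u,v=q[:2]/q[2]
      out.append(int(g[int(round(v)),int(round(u))]) if 0<=u<639 and 0<=v<399 else -1)
    print(n,bx,out)
E
```

```text
w1 0.0 [166, 136, 73, 87, 227, 234, 234, 234, 245, 252, 253, 239, 181, 214, 237, 218, 123, 46, 49, 71, 223, 219, 85, 24, 24, 20, 22, 24, 27, 23, 23, 51, 103, 128, 135, 135, 136, 134, 134, 135, 134, 135, 162]
w1 0.015 [169, 126, 91, 161, 228, 236, 235, 237, 246, 252, 252, 247, 214, 228, 238, 234, 161, 49, 46, 73, 231, 232, 108, 27, 23, 23, 22, 23, 22, 22, 23, 30, 44, 109, 133, 136, 135, 135, 133, 135, 134, 133, 134]
w1 0.022 [170, 155, 116, 212, 240, 239, 239, 236, 247, 252, 252, 251, 218, 231, 240, 237, 148, 58, 44, 75, 216, 219, 112, 21, 22, 26, 25, 23, 24, 25, 23, 27, 57, 83, 126, 133, 135, 135, 135, 135, 134, 133, 133]
w5 0.0 [181, 168, 189, 219, 220, 220, 220, 220, 221, 222, 223, 211, 147, 99, 101, 102, 100, 101, 110, 231, 246, 247, 247, 110, 26, 43, 47, 49, 83, 91, 107, 183, 178, 140, 138, 129, 127, 131, 137, 150, 165, 167, 163]
w5 0.015 [153, 161, 214, 220, 221, 221, 221, 221, 220, 221, 221, 218, 127, 100, 99, 101, 101, 101, 109, 183, 245, 247, 246, 186, 24, 45, 45, 47, 56, 82, 89, 95, 107, 118, 120, 118, 127, 148, 159, 164, 174, 172, 167]
w5 0.022 [153, 159, 217, 225, 223, 224, 224, 224, 225, 224, 224, 224, 226, 225, 226, 218, 117, 99, 101, 200, 245, 246, 248, 178, 23, 44, 44, 43, 76, 122, 120, 119, 115, 88, 102, 177, 127, 108, 111, 135, 160, 158, 165]
```

The pad's front face lies at board y ≈ +1 mm. That is where the jar's face sits when it is pressed against the posts, so the clamp is home and holding the jar. Next the key goes back to the stand.

Emit:
{"op": "jog_arm", "data": {"steps": "0.0046 -0.0418 0 0 0.03;0.0046 -0.0418 0 0 0.03;0.0046 -0.0418 0 0 0.03;0.0045 -0.0418 0 0 0.03;0.0045 -0.042 0 0 0.03;0 0 0.01 0 0.03;0 0 0.008 0 0.03;0 0 0.006 0 0.03;0 0 0 0 0.03"}}

```text
clock: 22.15
eef_pos: [0.4963, 0.3508, 0.1424]
tcp_rot: [179.9, 0.2, 15.8]
contact_force: [-0.4, 0.3, -1.9]
opening: 0.0378
finger_force: 45.0
```

Emit:
{"op": "jog_arm", "data": {"steps": "0 -0.0025 0 0 0.03;0 0 0.006 0 0.03;0 0 0.008 0 0.03;0 0 0 0 0.03"}}

```text
clock: 22.55
eef_pos: [0.4952, 0.3551, 0.1288]
tcp_rot: [180.0, 0.1, 16.0]
contact_force: [0.2, -0.1, -2.5]
opening: 0.0378
finger_force: 45.0
```

In the hole; going down.

Emit:
{"op": "jog_arm", "data": {"steps": "0 0 0.012 0 0.03;0 0 0.012 0 0.03;0 0 0.012 0 0.03;0 0 0.006 0 0.03;0 0 0 0 0.03"}}

```text
clock: 23.05
eef_pos: [0.4952, 0.3552, 0.0865]
tcp_rot: [179.9, 0.1, 16.0]
contact_force: [-0.1, -0.3, -2.7]
opening: 0.0377
finger_force: 45.0
```

Emit:
{"op": "jog_arm", "data": {"steps": "0 0 0.002 0 0.03;0 0 0.002 0 0.03;0 0 0 0 0.03"}}

```text
clock: 23.35
eef_pos: [0.4961, 0.3559, 0.0841]
tcp_rot: [-180.0, -0.0, 16.0]
contact_force: [1.3, 0.1, -2.1]
opening: 0.0379
finger_force: 45.0
```

Emit:
{"op": "jog_arm", "data": {"steps": "0 0 0.001 0 0.03;0 0 0 0 0.03"}}

```text
clock: 23.55
eef_pos: [0.4963, 0.356, 0.0837]
tcp_rot: [-180.0, -0.0, 16.0]
contact_force: [-0.9, -0.9, 2.1]
opening: 0.0377
finger_force: 45.0
```

Emit:
{"op": "jog_arm", "data": {"steps": "0 0 0.001 0 0.03;0 0 0 0 0.03"}}

```text
clock: 23.75
eef_pos: [0.4964, 0.356, 0.0836]
tcp_rot: [-180.0, -0.1, 16.0]
contact_force: [-1.5, -1.1, 9.2]
opening: 0.0376
finger_force: 45.0
```

Emit:
{"op": "jog_arm", "data": {"steps": "0 0 0.001 0 0.03;0 0 0 0 0.03"}}

```text
clock: 23.95
eef_pos: [0.4966, 0.3561, 0.0834]
tcp_rot: [-179.9, -0.1, 16.0]
contact_force: [-2.5, -2.1, 14.4]
opening: 0.0376
finger_force: 45.0
```

Seated: force is rising. I'll release slowly and retreat upward.

Emit:
{"op": "jog_arm", "data": {"steps": "0 0 -0.002 0 0.03;0 0 0 0 0.03;0 0 0 0 0.094;0 0 0 0 0.094;0 0 0 0 0.094;0 0 0 0 0.094;0 0 0 0 0.094;0 0 -0.02 0 0.094;0 0 -0.03 0 0.094;0 0 -0.04 0 0.094;0 0 -0.04 0 0.094;-0.04 0 0 0 0.094;-0.04 0 0 0 0.094;-0.03 0 0 0 0.094;0 0 0 0 0.094"}}

```text
clock: 25.45
eef_pos: [0.3859, 0.3245, 0.2131]
tcp_rot: [180.0, 0.2, 16.1]
contact_force: [1.6, -0.7, -0.1]
opening: 0.094
finger_force: 0.0
```

```bash
python3 - <<'E'
from h import *
import q
s=save('scene','s5.png')[:,:,::-1];t=save('top','t5.png')[:,:,::-1]
t0=cv2.imread('pics/t1.png')
f=lambda a,x0,y0,x1,y1,w,h:cv2.resize(a[y0:y1,x0:x1],(w,h),interpolation=cv2.INTER_CUBIC)
cv2.imwrite('pics/o7.png',np.hstack([f(s,155,140,415,340,400,300),f(t,215,110,415,260,400,300)]))
for l in ['mug','tuna','mandarin','garlic','key']: print(l,[np.round(r['box']).tolist() for r in find_in(l,'scene')[:1]],[np.round(r['box']).tolist() for r in find_in(l,'top')[:1]])
E
python3 jaw.py
```

```text
[180.     0.21  16.13] [0.3859 0.3245 0.2131] [ 0.01 -0.07  0.01] [ 0.01  0.02 -0.16] [ 1.6 -0.7 -0.1]
mug [[170.0, 185.0, 203.0, 232.0]] [[234.0, 131.0, 260.0, 170.0]]
tuna [[284.0, 161.0, 323.0, 190.0]] [[345.0, 125.0, 372.0, 158.0]]
mandarin [[378.0, 180.0, 401.0, 202.0]] [[395.0, 197.0, 408.0, 214.0]]
garlic [[253.0, 302.0, 282.0, 334.0]] []
key [[187.0, 208.0, 221.0, 244.0]] [[224.0, 188.0, 246.0, 211.0]]
jaw px vs s2 0.998 0.0 0.0
```

View pics/o7.png

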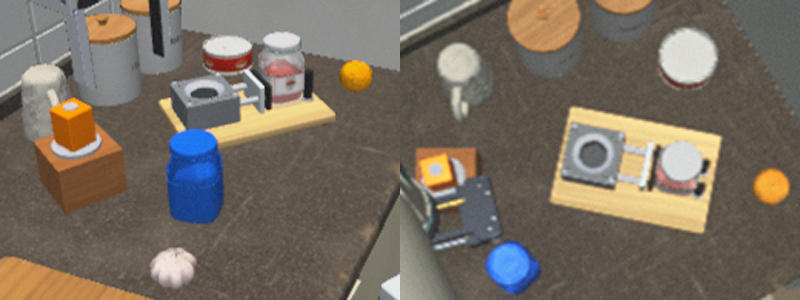

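The final view shows the key upright with its collar on the stand at (73,130). The jaw holds the upright jar at (283,70), the bystanders have not moved, and the arm is clear. Handing in.

```bash
python3 -c "
from cell import *
print(hand_in())"
```

```text
the job is handed in; nothing more can be done
None
```

I closed the clamp to its hard stop so it holds the jar, put the key back in its stand upright and all the way down, and handed the job in at about 26 s; at the stop the key slipped in the socket twice, but the jaw did not move.

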